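# Release and set the suction damper

### The arm

A 6-joint arm with a two-finger parallel gripper is mounted at the origin on the work surface. World frame = base frame: x ahead of the robot, y to its left, z up, the work surface at z = 0. Lengths are in m, angles in rad, forces in N, time in s.
With the tool pointing down it reaches from about 0.25 to 0.775 m from the base axis. Payload 8.9 kg.
Tool frame: the origin (TCP) lies on the centre line of the jaws, within the pads' length; the fingertips stand 17 mm ahead of it and the grasp point (between the pads) lies 2 mm behind it; z points along the fingers, y is the line along which they close (so a half turn about z gives the same grasp; the last joint's range is limited). The gripper opens to 85 mm and grips with 20 to 120 N. Pads are 22 mm wide; open, the fingers measure 114 mm over their backs; the gripper's body (76 mm by 85 mm) begins 54 mm behind the grasp point. The pads swing forward as they close: fully open they stand 13 mm farther back than shut.
Start: joints at [1.026, 0.291, -0.153, 1.127, 0, 1.431], TCP at [0.207, 0.482, 0.248] pointing down, gripper open.
Joint ranges: [-2.52, 2.52], [-0.91, 1.74], [-1.3, 1.37], [-1.96, 2.02], [-1.52, 1.47], [-3.14, 3.14]. Speed limits (rad/s): [2.22, 2.22, 2.79, 3.14, 3.14, 3.14].

### API

Orientations are given as a unit quaternion [x, y, z, w].
In Python, from cell import robot, eyes, order gives the robot as it stands.
- The arm moves only by the tool apply_moves, never from a script. Its argument "rows" is a list of rows, each a list of 7 numbers: the turn, a rotation vector about the tool's x, y, z each as a share of 0.5 rad, from -1 to 1, then the shift along the tool's x, y, z each as a share of 0.15 m, from -1 to 1, then the closure, from -1 (fully open) to 1 (shut), so that 0 is half open. In form: [[wx, wy, wz, x, y, z, claw], ...]. A call has exactly 10 rows; each row shifts and turns the commanded pose from where the row before left it, along the tool's axes as they then stand; what a row does not reach is not made up. A row lasts 1/8 s, in which the tool goes at most 62.5 mm and 10.7 degrees, less where a joint would pass 70% of its speed; a pose out of reach is approached as far as the arm can. A call with a number of a shift or a turn outside -1 to 1 is refused whole. A call with a gripper value outside its range is refused whole. The fingers move at their own pace and stop on an object; the grip force is fixed at half the most. Time passes only in rows, so rows that do not move let the fingers close, or fill a call up. It gives the time, the measured TCP pose, the force, the opening and the grip force at its end, in the units of the state.
- robot.get_obs(): the state, without advancing time (a new reading comes with each control period).
- eyes.get_image(name): name is "scene" or "top" or "wrist"; returns a dict with "image" (480x640x3 uint8, red, green, blue), "z_map" (480x640 float32, m along the optical axis (not along the pixel's ray), 0 where there is no reading), "fx", "fy", "cx", "cy" (pixels), "R" (3x3) and "t" (3): a world point X has camera coordinates R X + t. Camera axes: x right, y down, z forward; pixel columns grow to the right and rows downward; lengths in m; the calibration is good to about 2 mm. A picture is of the moment at which its call begins.
- order.close_job(): hands the job in; it is judged then, once.
The state is a dict: "time": time; "joints": joint angles; "joint_vel": joint speeds; "joint_torque": joint torques, N m; "position": TCP position; "tool_rot": TCP orientation; "contact_force": force on the tool from outside, world axes, zero at the start; "torque": the same for the moment, N m; "opening": opening from 0.0 (shut) to 1.0 (fully open); "grip_force": force on a finger pad.
Only numpy, scipy, OpenCV 4.12 (cv2) and the standard library are available. Lean on these libraries where they do the work, as an engineer would, in place of code of your own. Each camera call takes 0.05 s, during which the arm holds its last target. There are 200 camera calls.

### The job

Take the flat screwdriver out of the wooden block, put its blade in the slot of the push-and-turn lock screw on the suction unit, press the screw down against its spring and turn it a full quarter turn clockwise to its stop, so that the lock tab no longer bars the lever. Stand the screwdriver back in its hole in the block, down to the collar, and swing the damper lever round until it lines up with the pointer on the scale. Leave the pointer where it is and do not disturb the carved figure, the can or the jar.

Things in the scene. Friction and masses are not known exactly. Their poses are not given: they have to be found in the camera images.
- unit: Fixed grey box with an aluminium top plate, a suction damper; 240 x 240 mm, top at z = 50 mm. Origin on the table under the lever's pivot; the box spans x -145 to +95, y -155 to +85 mm of its frame. Black graduations every 15 degrees; a 46 mm pipe leaves its +x side. The lock screw's axis is at (62, 35) mm.
- lever (a joint): Angle of the damper lever about its vertical pivot, 0 to 1.6 rad, growing clockwise from above. At 0 the arm points along the unit's -y, at pi/2 along its -x. Starts near 0. Stiff (2 to 3 N at the knob), stays where it is left, no spring. While the lock is closed the lever's tail meets the lock tab at about 0.08 rad.
- lever_knob (a point): Centre of the top of the lever's upright black knob, 24 mm diameter, 100 mm from the pivot, top 117 mm above the table, grip part 40 mm tall below that; frame: x along the arm away from the pivot, z up. The arm is a steel bar 18 mm wide, its top 12 mm above the plate, with a 45 mm tail beyond the pivot.
- pointer (a joint): Where the setpoint pointer stands on the scale, in the same rad and sense as lever: the lever lines up with it when both read the same. Between 0.55 and 1.2, stiff, to be left alone.
- pointer_tab (a point): Top centre of the pointer, a small upright dark steel tab 22 x 6 mm standing 19 mm above the top plate, 140 mm from the pivot (outside the knob's path); frame: x away from the pivot, z up.
- lock (a joint): Angle of the slotted lock screw about its vertical axis: 0 closed (as it starts), pi/2 open, both hard stops; grows clockwise from above; needs about 0.1 N m, stays where left. Push-and-turn: it stands on a spring and sinks up to 6 mm (4 N to start, 10 N fully down, then hard). Unless held 5 mm down or more, a fixed lug blocks it after 0.06 rad; past 0.6 rad it may rise again.
- lock_slot (a point): Centre of the slot's mouth on the lock screw, a 35 mm steel disc whose face is 68 mm above the table (62 mm pressed fully down). Slot 5 mm wide, 19 mm long (closed ends), 8 mm deep, along this point's x axis, which turns with the screw; z up.
- driver: Large flat screwdriver, 186 mm long, 0.16 kg, upright, blade down, in the block. Origin mid blade end, z up to the handle. Blade 15 mm wide (x), 3.2 mm thick (y), 24 mm long; shaft 8 mm; collar 33 mm across at 100 to 106 mm; black handle 106 to 186 mm, 32 mm (x) by 26 mm, flat sides facing +-y: gripping those lines the blade up with the fingers.
- driver_tip (a point): Middle of the blade's end (the origin of driver).
- driver_collar (a point): Centre of the underside of the screwdriver's collar, 100 mm above the blade's end.
- block: Fixed wooden tool block, 75 (x) x 120 (y) x 110 mm tall; origin under its centre. It stands left or right of the unit. Three short stubs of other tools (20 mm proud) stand at its -y end, 65 to 80 mm from the screwdriver.
- block_hole (a point): Centre of the mouth of the screwdriver's hole in the block's top face, 110 mm above the table: 24 mm along the block's x, 14 mm along its y, 104 mm deep. The collar rests on the rim when the screwdriver stands in it (blade width along the block's x).
- figure: Loose carved wooden figure, about 120 x 50 x 34 mm, lying on a blue pad on the other side of the unit; bystander.
- can: Loose aluminium can, 56 mm diameter, 130 mm tall, towards the far left; bystander.
- jar: Loose open glass jar, 72 mm diameter, 75 mm tall, towards the far right; bystander.
- lock_tab (a point): Outer end of the lock's flat steel tab, 50 mm from the screw's axis, 16 mm wide, 6 mm thick, 7 mm above the plate. Closed it points along the unit's -x to the lever's tail; open, along the unit's +y. The keeper lug, a fixed dark bracket 6 mm wide and 20 mm high, stands beside this end when closed, on the unit's +y side.
Things that resemble listed ones, but are neither listed nor needed, are in the scene too. There is more than one size of the driver; the job needs the largest.

How it is judged:
By the outcome, as a careful person would: the job done as asked, in the order asked, and still so for the second after the job is handed in, with the robot touching nothing.
It also fails if it takes over 67 s, if anything falls off the work surface, if the arm or the gripper's body presses on something with over 40 N, if the wrist force passes 120 N, or if a joint passes its speed limit or range.

## Working session

There is one attempt and no reset: what is moved stays moved. The work goes in short steps, Python scripts to look and compute and a tool call to move; the robot and the scene stay as the last step left them, time stands still between calls to the robot, and variables do not carry over. Pictures are saved under pics/ and viewed, at most 12 in all, crops included, and the job is handed in when it is done.

Besides the shell and the picture viewer there is one more tool, called after "Request:" as name(argument=value, ...), one argument or row to a line, values as JSON. apply_moves: Moves the arm, as the interface text tells. Shift numbers are shares of 0.15 m and turn numbers shares of 0.5 rad, none past 1 either way. Its arguments: {"type":"object","properties":{"rows":{"type":"array"}},"required":["rows"]}

```bash
mkdir -p pics; ls; cat > h.py <<'E'
import numpy as np, cv2
from cell import robot, eyes, order
def snap(n,f=None):
    d=eyes.get_image(n)
    if f: cv2.imwrite('pics/'+f,cv2.cvtColor(d['image'],cv2.COLOR_RGB2BGR))
    np.savez('pics/'+n+'.npz',**d)
    return d
def load(n): return dict(np.load('pics/'+n+'.npz'))
def ray(d,u,v,z):
    R,t=d['R'],d['t']; c=-R.T@t
    r=R.T@np.array([(u-d['cx'])/d['fx'],(v-d['cy'])/d['fy'],1]); return c+r*(z-c[2])/r[2]
def cloud(d):
    v,u=np.mgrid[:480,:640]; z=d['z_map']
    P=np.stack([(u-d['cx'])/d['fx']*z,(v-d['cy'])/d['fy']*z,z],-1)
    return (P-d['t'])@d['R']
def proj(d,X):
    p=d['R']@np.asarray(X)+d['t']; return p[0]/p[2]*d['fx']+d['cx'],p[1]/p[2]*d['fy']+d['cy']
E
python3 - <<'E'
from h import *
for n in ('scene','top'):
    d=snap(n,n+'0.png'); print(n,float(d['fx']),-d['R'].T@d['t'],d['R'][2])
o=robot.get_obs();print(o)
E
```

```text
pics
scene 510.38215229603685 [0.9243071  0.67048515 0.95671163] [-0.31593911 -0.54638183 -0.77566061]
top 500.2792939083448 [0.35600715 0.06782575 1.13205639] [ 0.21292501 -0.01016232 -0.97701569]
{'time': 0.1, 'joints': array([ 1.02567928e+00,  2.91207754e-01, -1.54039494e-01,  1.12668754e+00,
       -5.29570514e-06,  1.43150207e+00]), 'joint_vel': array([-1.62304935e-03, -1.04680170e-03,  1.50873242e-03, -5.91769222e-04,
       -2.05893150e-03, -2.23216491e-05]), 'joint_torque': array([ 1.14284445e-03, -5.37975669e+01,  3.31919682e+01,  9.31035785e-03,
       -1.99541300e-04, -2.10156458e-06]), 'position': array([0.20706245, 0.48204784, 0.24780236]), 'tool_rot': array([ 2.01521809e-01,  9.79483862e-01, -5.37115345e-04, -1.88520644e-04]), 'contact_force': array([ 0.21596097, -0.57080101, -0.26046078]), 'torque': array([-0.01201226, -0.01744699, -0.00310379]), 'grip_force': 0.0, 'opening': 0.9990692350619998}
```

View pics/top0.png

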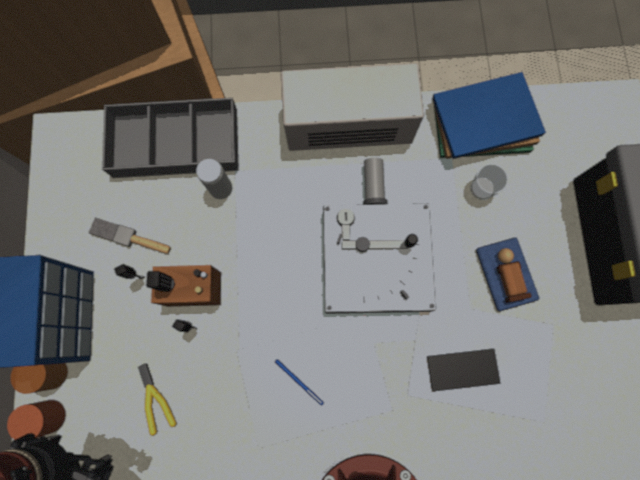

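View pics/scene0.png

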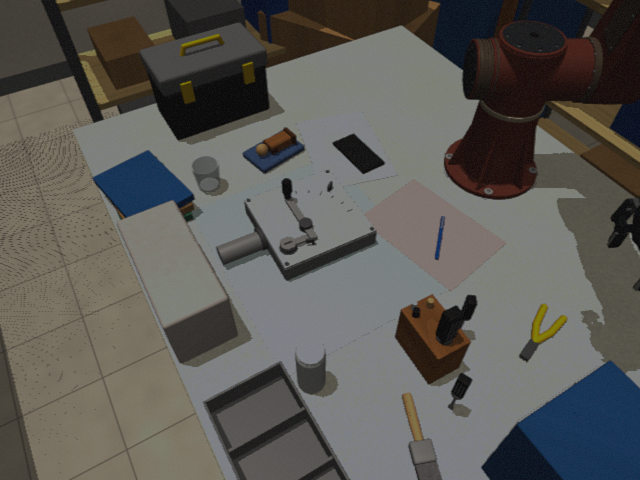

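The top view shows the unit centred at (378,258), with the lock screw at (345,217), the knob at (411,240) and the pointer tab at (404,295). The block is at (186,285) with the large driver at (160,281), and there are two smaller lookalikes at (125,271) and (182,325).

```bash
python3 - <<'E'
from h import *
d=load('top'); P=cloud(d); im=d['image']; hsv=cv2.cvtColor(im,cv2.COLOR_RGB2HSV)
Z=P[...,2]
def comp(m,name,mn=15):
    n,l,s,c=cv2.connectedComponentsWithStats(m.astype(np.uint8))
    for i in range(1,n):
        if s[i,4]>=mn:
            q=P[l==i]; (cx,cy),(w,h),a=cv2.minAreaRect((q[:,:2]*1000).astype(np.float32))
            print(name,s[i,4],c[i].round(1),'mean',q.mean(0).round(4),'rect',round(cx,1),round(cy,1),round(w,1),round(h,1),round(a,1))
U=np.zeros((480,640),bool);U[190:325,310:450]=1
B=np.zeros((480,640),bool);B[255:345,100:235]=1
comp(U&(abs(Z-.05)<.004),'plate',500)
comp(U&(Z>.1),'knob'); comp(U&(Z>.065)&(Z<.075),'screw/piv'); 
comp(B&(abs(Z-.11)<.006),'blocktop',100)
comp(B&(Z>.17),'handle')
comp(B&(Z>.118)&(Z<.14),'stubs')
comp(B&(Z>.04)&(Z<.1),'small')
big=[cv2.resize(cv2.cvtColor(x,cv2.COLOR_RGB2BGR),None,fx=5,fy=5,interpolation=cv2.INTER_CUBIC)for x in (im[195:315,315:445],)]
cv2.imwrite('pics/u1.png',big[0])
b=cv2.resize(cv2.cvtColor(im[250:340,105:235],cv2.COLOR_RGB2BGR),None,fx=5,fy=5,interpolation=cv2.INTER_CUBIC)
cv2.imwrite('pics/b1.png',b)
E
```

```text
plate 9788 [378.5 259.4] mean [ 0.5279 -0.0569  0.0497] rect 541.2 -55.2 238.3 251.2 87.6
knob 120 [411.  239.4] mean [ 0.5545 -0.1203  0.1142] rect 555.6 -121.3 23.1 23.3 66.6
screw/piv 160 [345.1 216.2] mean [0.6244 0.0102 0.0678] rect 624.1 10.4 30.9 34.7 86.0
screw/piv 25 [338.8 237.6] mean [0.5769 0.0274 0.0698] rect 576.8 27.4 5.5 20.3 68.4
screw/piv 163 [362.  243.5] mean [ 0.5608 -0.0218  0.0697] rect 560.9 -22.0 30.7 29.2 86.3
screw/piv 32 [404.3 293.7] mean [ 0.4471 -0.1028  0.0697] rect 447.3 -102.8 21.2 6.5 32.5
blocktop 1693 [183.5 284.3] mean [0.4911 0.3528 0.1101] rect 493.8 359.4 122.6 75.2 88.1
handle 302 [154.3 279.4] mean [0.4926 0.384  0.1947] rect 436.3 232.2 364.1 35.5 69.5
stubs 129 [120.6 269.7] mean [0.526  0.4742 0.13  ] rect 526.8 476.0 18.4 23.2 23.3
stubs 74 [198.7 272.8] mean [0.5102 0.3171 0.128 ] rect 510.9 316.6 26.2 13.2 74.9
stubs 57 [167.8 284.5] mean [0.4899 0.3783 0.1312] rect 488.4 380.8 16.7 36.1 50.8
stubs 38 [197.7 289.2] mean [0.4771 0.3193 0.1284] rect 477.7 320.3 11.4 11.3 60.5
stubs 125 [178.7 325.1] mean [0.4082 0.3568 0.1304] rect 408.5 358.3 22.6 18.6 55.7
small 76 [131.4 273.8] mean [0.5239 0.4703 0.0827] rect 524.0 470.8 13.9 26.4 62.5
small 350 [202.4 291.8] mean [0.4778 0.3236 0.0713] rect 466.1 344.0 64.1 141.4 29.9
small 43 [188.2 325.5] mean [0.4085 0.3506 0.0844] rect 409.9 351.2 24.0 11.7 12.2
```

View pics/u1.png

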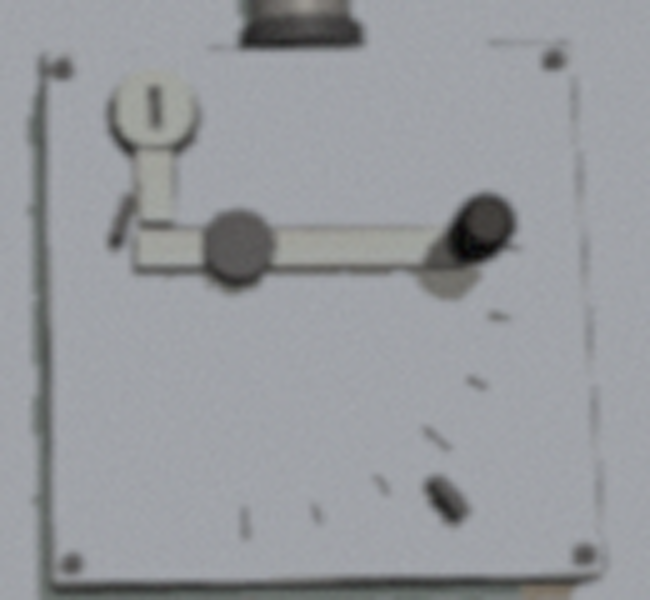

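View pics/b1.png

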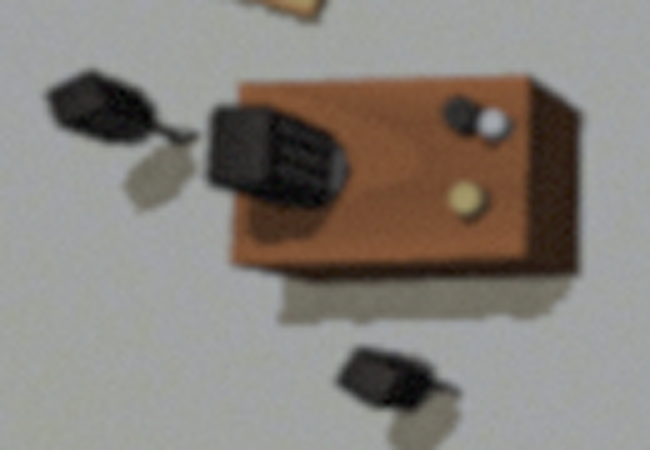

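The unit crop shows the slot at (155,108), running roughly vertical. The pivot is at (238,245), the knob at (487,225) and the pointer at (446,500). The block crop shows the driver handle top at (241,145), which is square to the block. I'll hover over the driver next.

```bash
cat >> h.py <<'E'
from scipy.spatial.transform import Rotation as Ro
def plan(pos,yaw,nmax=0.3):
    """yaw: world angle of tool y (deg). prints turn share, then shift shares in tool axes AFTER the turn"""
    o=robot.get_obs(); R=Ro.from_quat(o['tool_rot']).as_matrix()
    a=np.radians(yaw); T=np.array([[-np.sin(a),np.cos(a),0],[np.cos(a),np.sin(a),0],[0,0,-1]]).T
    w=Ro.from_matrix(R.T@T).as_rotvec()/.5; s=T.T@(np.array(pos)-o['position'])/.15
    print('pos',o['position'].round(4),'yaw',round(float(np.degrees(np.arctan2(R[1,1],R[0,1]))),2),'turn',w.round(4),'shift',s.round(4),'t',round(o['time'],2),'F',o['contact_force'].round(1),'op',round(o['opening'],3),'j',o['joints'].round(2))
E
sed -i 's/T=np.array(\[\[-np.sin(a),np.cos(a),0\],\[np.cos(a),np.sin(a),0\],\[0,0,-1\]\]).T/T=np.array([[-np.sin(a),np.cos(a),0],[np.cos(a),np.sin(a),0],[0,0,-1]])\n    T=T.T/' h.py
python3 - <<'E'
from h import *
d=load('top'); print(ray(d,153.2,279.2,.196))
plan([.49,.385,.33],88)
E
```

```text
[0.49288778 0.38577547 0.196     ]
pos [0.2071 0.482  0.2478] yaw 66.75 turn [-2.200e-03 -7.000e-04 -7.418e-01] shift [-1.9077 -0.5808 -0.548 ] t 0.1 F [ 0.2 -0.6 -0.3] op 0.999 j [ 1.03  0.29 -0.15  1.13 -0.    1.43]
```

Request:
apply_moves(
  rows=[
    [0,0,-0.25,0,0,-0.1,-0.2],
    [0,0,-0.25,0,0,-0.1,-0.2],
    [0,0,-0.242,0,0,-0.1,-0.2],
    [0,0,0,-0.318,-0.097,-0.1,-0.2],
    [0,0,0,-0.318,-0.097,-0.1,-0.2],
    [0,0,0,-0.318,-0.097,-0.05,-0.2],
    [0,0,0,-0.318,-0.097,0,-0.2],
    [0,0,0,-0.318,-0.097,0,-0.2],
    [0,0,0,-0.318,-0.097,0,-0.2],
    [0,0,0,0,0,0,-0.2],
  ],
)

```text
time: 1.35
position: [0.4929, 0.3834, 0.3293]
tool_rot: [0.019, 1.0, -0.001, -0.0]
contact_force: [0.2, 0.1, 0.7]
opening: 0.6
grip_force: 0.0
```

```bash
python3 - <<'E'
from h import *
plan([.4925,.3855,.155],88)
d=snap('wrist','w1.png'); print(-d['R'].T@d['t'],d['R'][2], proj(d,[.4925,.3855,.196]))
P=cloud(d); Z=P[...,2]
for n,m in (('handle',(abs(Z-.196)<.006)),('btop',(abs(Z-.11)<.005))):
    n_,l,s,c=cv2.connectedComponentsWithStats(m.astype(np.uint8))
    for i in range(1,n_):
        if s[i,4]>300:
            q=P[l==i]; print(n,s[i],q.mean(0).round(4),cv2.minAreaRect((q[:,:2]*1000).astype(np.float32)))
E
```

```text
pos [0.4929 0.3834 0.3293] yaw 87.79 turn [-0.0025 -0.0019 -0.0072] shift [0.0034 0.0138 1.162 ] t 1.35 F [0.2 0.1 0.7] op 0.6 j [ 0.54  0.47  0.32  1.43 -0.    0.58]
[0.42552387 0.38534977 0.45460588] [ 0.26460321 -0.01177178 -0.96428552] (np.float64(324.19421985757424), np.float64(238.55376478168225))
handle [ 555   25   61  273 3142] [0.4392 0.581  0.1962] ((449.25567626953125, 582.2494506835938), (7.958404064178467, 198.81588745117188), 89.72102355957031)
handle [ 309  220   32   39 1177] [0.493  0.3856 0.195 ] ((494.1809387207031, 385.76202392578125), (25.42193031311035, 32.26671600341797), 87.37737274169922)
btop [ 503   60   32  204 1106] [0.442  0.5809 0.1101] ((449.330078125, 582.138916015625), (6.571846008300781, 198.0199432373047), 89.73295593261719)
btop [ 237  184  117   71 6040] [0.4878 0.3528 0.1097] ((493.36199951171875, 356.27069091796875), (120.20793914794922, 75.40775299072266), 88.15184783935547)
```

View pics/w1.png

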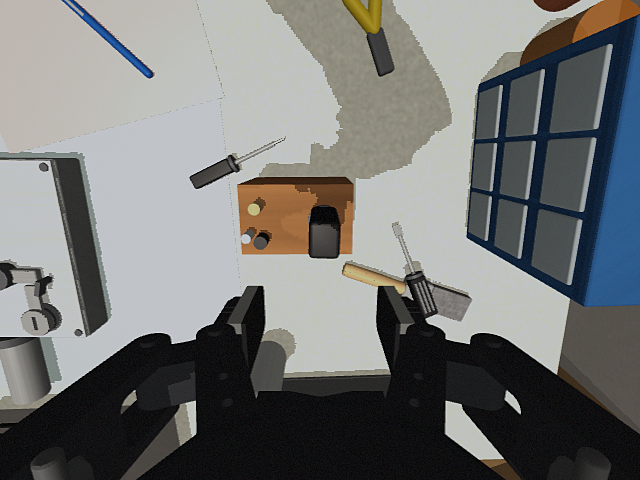

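The wrist view shows the driver handle top at (324,232), between the open fingers and well clear of the stubs at the block's other end. Descending to grasp.

Request:
apply_moves(
  rows=[
    [0,0,0,-0.003,0.015,0.25,-0.2],
    [0,0,0,0,0,0.25,-0.2],
    [0,0,0,0,0,0.25,-0.2],
    [0,0,0,0,0,0.25,-0.2],
    [0,0,0,0,0,0.16,-0.2],
    [0,0,0,0,0,0,-0.2],
    [0,0,0,0,0,0,1],
    [0,0,0,0,0,0,1],
    [0,0,0,0,0,0,1],
    [0,0,0,0,0,0,1],
  ],
)

```text
time: 2.65
position: [0.4912, 0.388, 0.1584]
tool_rot: [0.017, 1.0, 0.001, 0.001]
contact_force: [-2.8, -0.1, 7.1]
opening: 0.295
grip_force: 62.4
```

```bash
python3 - <<'E'
from h import *
plan([.4935,.3857,.28],88)
E
```

```text
pos [0.4912 0.388  0.1584] yaw 88.02 turn [0.0034 0.003  0.0006] shift [-0.016  -0.0148 -0.8109] t 2.65 F [-2.8 -0.1  7.1] op 0.295 j [ 0.55  0.54 -0.01  1.02  0.    0.59]
```

Request:
apply_moves(
  rows=[
    [0,0,0,0,0,-0.05,1],
    [0,0,0,0,0,-0.12,1],
    [0,0,0,0,0,-0.15,1],
    [0,0,0,0,0,-0.15,1],
    [0,0,0,0,0,-0.15,1],
    [0,0,0,0,0,-0.15,1],
    [0,0,0,0,0,-0.1,1],
    [0,0,0,0,0,0,1],
    [0,0,0,0,0,0,1],
    [0,0,0,0,0,0,1],
  ],
)

```text
time: 3.9
position: [0.4904, 0.3871, 0.2863]
tool_rot: [0.017, 1.0, -0.0, -0.001]
contact_force: [-0.9, 0.1, -2.6]
opening: 0.301
grip_force: 61.4
```

```bash
python3 - <<'E'
from h import *
d=load('top'); 
# slot: dark pixels inside the screw face, refine centre & angle by ray to z=.068
im=cv2.cvtColor(d['image'],cv2.COLOR_RGB2GRAY)
c=im[205:225,336:356]; print(c[2:18,2:18])
plan([.560,.13,.30],88)
w=snap('wrist'); P=cloud(w)
s=snap('scene','s2.png')
print(proj(s,[.4935,.3857,.14]))
E
```

```text
[[161 162 162 163 161 162 162 162 163 163 161 164 160 164 161 162]
 [163 161 166 161 162 162 162 165 163 162 163 160 162 164 161 162]
 [163 160 160 161 163 161 159 159 161 161 162 160 162 165 162 162]
 [161 156 157 161 158 162 161 161 159 162 160 162 160 165 163 161]
 [157 157 156 161 162 159 158 153 152 160 161 161 163 161 162 161]
 [147 153 159 160 161 158 139 118 120 145 159 162 161 161 157 155]
 [141 156 160 160 162 159 130  93 100 137 159 161 162 159 159 156]
 [138 156 162 163 162 157 129  95 100 137 159 161 160 164 157 147]
 [132 156 162 162 160 159 136 103 101 136 158 163 162 163 155 141]
 [129 157 162 159 162 159 138 106  98 132 157 163 160 163 159 141]
 [129 157 161 161 161 159 140 107  94 133 159 162 162 159 157 138]
 [129 157 162 161 162 160 140 109  92 130 156 162 163 162 156 135]
 [124 155 163 159 162 157 144 113 101 131 156 162 164 161 151 124]
 [ 97 135 159 161 162 161 148 131 124 142 157 164 160 156 134 107]
 [ 76 118 152 158 160 161 159 154 148 155 163 164 158 145 113 100]
 [ 73  87 121 146 157 159 162 162 161 161 160 155 143 112  86  95]]
pos [0.4904 0.3871 0.2863] yaw 88.0 turn [-0.0019 -0.0028  0.0001] shift [-0.5235 -1.6971 -0.0915] t 3.9 F [-0.9  0.1 -2.6] op 0.301 j [ 0.55  0.47  0.22  1.32 -0.    0.59]
(np.float64(447.7250455414394), np.float64(328.4796861079683))
```

Request:
apply_moves(
  rows=[
    [0,0,0,-0.07,-0.2,0,1],
    [0,0,0,-0.09,-0.28,0,1],
    [0,0,0,-0.09,-0.28,0,1],
    [0,0,0,-0.09,-0.28,0,1],
    [0,0,0,-0.09,-0.28,0,1],
    [0,0,0,-0.09,-0.28,0,1],
    [0,0,0,-0.09,-0.28,0,1],
    [0,0,0,-0.09,-0.2,0,1],
    [0,0,0,-0.05,0,0,1],
    [0,0,0,0,0,0,1],
  ],
)

```text
time: 5.25
position: [0.5925, 0.0719, 0.2869]
tool_rot: [0.018, 1.0, 0.0, -0.0]
contact_force: [-0.6, -0.0, -0.3]
opening: 0.295
grip_force: 61.4
```

```bash
python3 - <<'E'
from h import *
plan([.624,.0105,.285],88)
w=snap('wrist'); s=snap('scene'); t=snap('top')
for d in (w,s,t): print(proj(d,[.6235,.0105,.068]))
o=robot.get_obs()['position']
for d in (w,s,t): print('tip',proj(d,[o[0],o[1],o[2]-.148]))
a=cv2.cvtColor(w['image'],cv2.COLOR_RGB2BGR)
u,v=proj(s,[o[0],o[1],o[2]-.1]);u=int(u);v=int(v)
b=cv2.resize(cv2.cvtColor(s['image'],cv2.COLOR_RGB2BGR)[v-50:v+50,u-70:u+70],(560,400),interpolation=cv2.INTER_CUBIC)
print(u,v)
c=np.zeros((600,800,3),np.uint8); c[:300,:400]=cv2.resize(a,(400,300)); c[:300,400:]=cv2.resize(cv2.resize(cv2.cvtColor(t['image'],cv2.COLOR_RGB2BGR)[180:255,280:380],None,fx=4,fy=4,interpolation=cv2.INTER_CUBIC),(400,300)); c[300:,:420]=cv2.resize(b,(420,300))
a2=a[100:300,200:440]; 
c[300:,420:]=cv2.resize(a2,(380,300)); cv2.imwrite('pics/m3.png',c)
E
```

```text
pos [0.5925 0.0719 0.2869] yaw 87.99 turn [ 0.0006 -0.001  -0.0003] shift [-0.2243 -0.4019  0.0128] t 5.25 F [-0.6 -0.  -0.3] op 0.295 j [-0.    0.42  0.13  1.29  0.    0.03]
(np.float64(265.22757183804686), np.float64(248.79138472957692))
(np.float64(289.01509255316677), np.float64(243.10327737810277))
(np.float64(344.99201099963756), np.float64(216.53510515750034))
tip (np.float64(322.12305950971), np.float64(234.14227170569))
tip (np.float64(314.64710958595987), np.float64(235.594841308932))
tip (np.float64(316.9460256728714), np.float64(224.7765602078088))
314 220
```

View pics/m3.png

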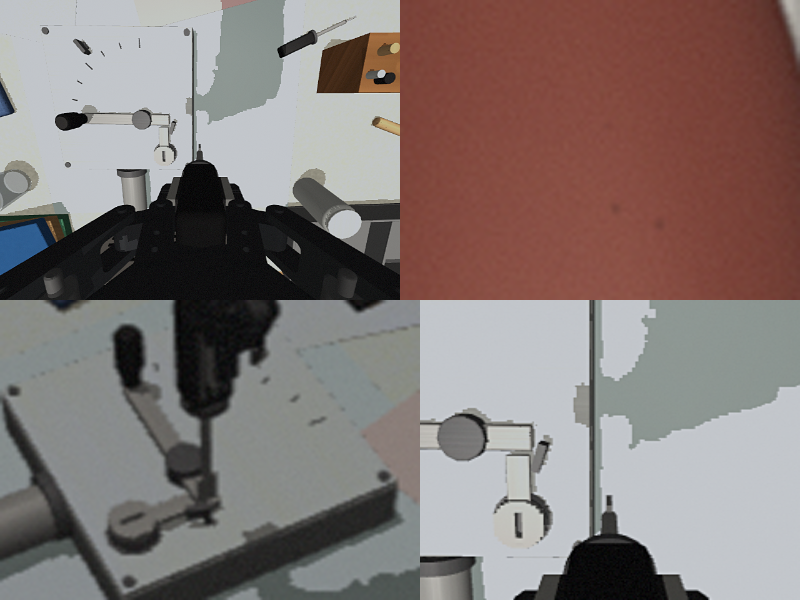

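The wrist view (bottom-right panel) shows both the blade end at about full-image pixel (319,231) and the slot at about (262,249). The bottom-left panel confirms the blade is clear of the unit. Next I'll measure both precisely.

```bash
python3 - <<'E'
from h import *
w=load('wrist'); g=cv2.cvtColor(w['image'],cv2.COLOR_RGB2GRAY)
m=np.zeros_like(g); cv2.circle(m,(262,249),12,255,-1)
mm=((g<110)&(m>0)).astype(np.uint8)
n,l,s,c=cv2.connectedComponentsWithStats(mm)
for i in range(1,n):
    if s[i,4]>10:
        q=np.argwhere(l==i)[:,::-1].astype(np.float32)
        X=np.array([ray(w,u,v,.068)[:2] for u,v in q])*1000
        print('slot',s[i],c[i],X.mean(0),cv2.minAreaRect(X.astype(np.float32)))
        e=np.linalg.eigh(np.cov(X.T)); print(np.degrees(np.arctan2(*e[1][::-1,1])),np.sqrt(12*e[0]))
mm=((g>125)&(m>0)).astype(np.uint8)
print(g[222:262:1,308:332])
P=cloud(w); print((P[232:252:2,319,:]).round(4)); print(P[249,255:258])
# disc centre from depth
k=(abs(P[...,2]-.068)<.003); k[:225]=0;k[275:]=0;k[:,:235]=0;k[:,290:]=0
q=P[k][:,:2]*1000; print('disc',cv2.minEnclosingCircle(q.astype(np.float32)),q.mean(0))
E
```

```text
slot [260 242   4  17  40] [261.    250.475] [625.25670705   5.78329092] ((624.76806640625, 6.099488258361816), (3.2554357051849365, 18.03008460998535), 88.00263214111328)
-179.51424085254607 [ 3.12589242 19.99881355]
[[ 98  50 113 148 139 156 205 198 198 198 197 198 197 199 197 197 198 198
  198 198 197 196 198 197]
 [ 96  50 114 150 139 157 206 199 198 196 198 197 198 197 197 197 198 199
  198 197 199 197 197 197]
 [ 96  46 112 148 140 158 207 201 198 198 198 198 198 196 197 197 197 197
  198 197 198 197 197 197]
 [ 96  49 111 149 142 134 152 203 197 197 197 198 197 197 197 198 197 197
  197 197 198 197 197 197]
 [ 95  51 113 148 143 137 154 205 199 197 198 198 197 197 197 197 198 197
  198 197 197 198 197 197]
 [ 95  49 112 147 143 138 155 205 199 198 198 198 197 197 198 197 198 199
  197 197 198 197 196 198]
 [ 95  49 112 149 142 138 155 206 199 199 200 200 201 200 198 197 197 197
  198 197 198 198 198 197]
 [ 97  50 112 148 142 137 156 205 202 206 211 213 210 204 199 198 198 197
  197 197 198 197 196 197]
 [ 96  45 111 149 142 137 156 206 197 158  74  81  91 153 204 198 197 197

[... 2947 characters left out ...]
 19  22]
 [ 26  43  50  58  66  64  63  62  59  61  62  60  62  65  62  58  65  60
   65  65  64  53  37  24]
 [ 74  72  70  69  68  68  66  67  66  65  65  64  63  67  63  64  63  66
   68  67  67  68  70  68]]
[[0.5882 0.0702 0.1468]
 [0.588  0.0702 0.1542]
 [0.5883 0.0702 0.1598]
 [0.5895 0.0702 0.1615]
 [0.5909 0.0701 0.1623]
 [0.5919 0.0701 0.1644]
 [0.5917 0.0701 0.1711]
 [0.5918 0.0701 0.176 ]
 [0.5918 0.0702 0.1816]
 [0.5913 0.0702 0.1881]]
[[ 6.23418071e-01 -6.06460243e-04  6.77596791e-02]
 [ 6.23576457e-01  3.83881180e-04  6.73372765e-02]
 [ 6.23533681e-01  1.52376940e-03  6.76186729e-02]]
disc ((624.3436889648438, 6.943591594696045), 18.926788330078125) [624.14125986   6.93487219]
```

Request:
apply_moves(
  rows=[
    [0,0,0,-0.05,-0.055,0.05,1],
    [0,0,0,-0.05,-0.055,0.1,1],
    [0,0,0,-0.05,-0.054,0.1,1],
    [0,0,0,-0.05,-0.054,0.1,1],
    [0,0,0,0,0,0.07,1],
    [0,0,0,0,0,0,1],
    [0,0,0,0,0,0,1],
    [0,0,0,0,0,0,1],
    [0,0,0,0,0,0,1],
    [0,0,0,0,0,0,1],
  ],
)

```text
time: 6.65
position: [0.6212, 0.038, 0.2245]
tool_rot: [0.017, 1.0, -0.0, 0.0]
contact_force: [0.1, 0.3, -2.2]
opening: 0.296
grip_force: 61.5
```

```bash
cat > slot.py <<'E'
from h import *
plan([.624,.0105,.285],88)
w=snap('wrist'); a=cv2.cvtColor(w['image'],cv2.COLOR_RGB2BGR)
u,v=map(int,proj(w,[.6245,.0225,.072])); print(u,v)
cv2.imwrite('pics/w4.png',cv2.resize(a[v-50:v+50,u-80:u+80],(800,500),interpolation=cv2.INTER_NEAREST))
P=cloud(w); k=(abs(P[...,2]-.068)<.003); k[:v-50]=0;k[v+50:]=0;k[:,:u-90]=0;k[:,u+20:]=0
g=cv2.cvtColor(w['image'],cv2.COLOR_RGB2GRAY)
n,l,s,c=cv2.connectedComponentsWithStats(k.astype(np.uint8)); i=1+np.argmax(s[1:,4])
q=np.argwhere(l==i)[:,::-1]; h=cv2.convexHull(q.astype(np.int32)); m=np.zeros_like(g); cv2.fillConvexPoly(m,h,255); m=cv2.erode(m,np.ones((5,5)))
print('disc',s[i],cv2.minEnclosingCircle((P[l==i][:,:2]*1000).astype(np.float32)))
n,l,s,c=cv2.connectedComponentsWithStats(((m>0)&(g<115)).astype(np.uint8)); i=1+np.argmax(s[1:,4])
X=np.array([ray(w,a,b,.068)[:2]*1000 for a,b in np.argwhere(l==i)[:,::-1]]); e=np.linalg.eigh(np.cov(X.T))
print('slot',s[i],c[i],X.mean(0),'ang',np.degrees(np.arctan2(e[1][1,1],e[1][0,1])),np.sqrt(12*e[0]))
E
python3 slot.py
```

```text
pos [0.6212 0.038  0.2245] yaw 88.01 turn [-0.      0.0007  0.0005] shift [-0.0248 -0.1828 -0.403 ] t 6.65 F [ 0.1  0.3 -2.2] op 0.296 j [-0.06  0.49  0.09  1.17  0.   -0.02]
303 237
disc [ 267  217   39   40 1197] ((624.371826171875, 6.7619853019714355), 18.920682907104492)
slot [283 227   6  21  79] [285.50632911 237.25316456] [624.71862157   6.51696598] ang 179.39451412347248 [ 4.32024616 20.65345217]
```

View pics/w4.png

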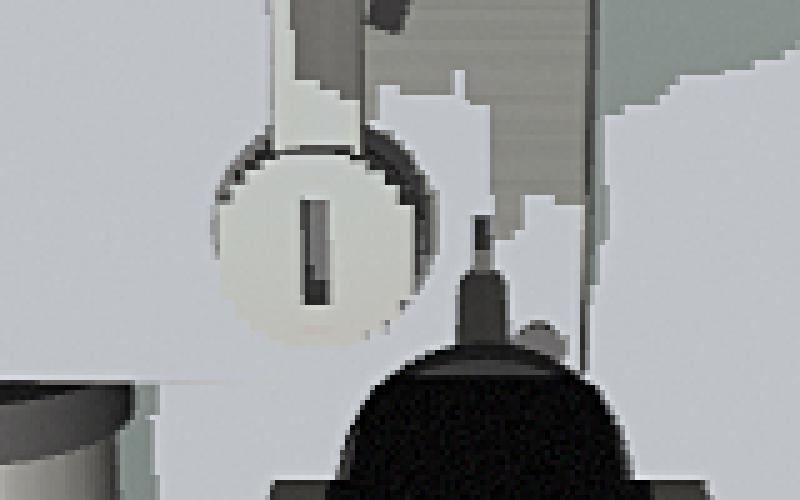

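The crop shows the slot centred at (315,252) and the blade end at (482,215), parallel to the slot. Next I'll compute the remaining offset.

```bash
python3 - <<'E'
from h import *
w=load('wrist'); z=robot.get_obs()['position'][2]-.148
b=ray(w,319.0,229.6,z); s=ray(w,285.5,237.2,.068); print(b,s)
P=cloud(w); print(P[231:246,319].round(4))
ax=np.array([b[0]+.0075,b[1]]); D=s[:2]-ax; print('D',D, 'tool xy', [(-.9994*D[0]+.035*D[1])/.15,(.035*D[0]+.9994*D[1])/.15])
E
```

```text
[0.61686783 0.03617494 0.07646947] [0.62463836 0.0065148  0.068     ]
[[0.617  0.0362 0.0811]
 [0.6171 0.0362 0.0844]
 [0.6172 0.0362 0.0873]
 [0.6172 0.0362 0.0909]
 [0.6172 0.0362 0.0939]
 [0.617  0.0363 0.0981]
 [0.6172 0.0363 0.1004]
 [0.6182 0.0362 0.0998]
 [0.6188 0.0362 0.1004]
 [0.62   0.0362 0.099 ]
 [0.6208 0.0361 0.0991]
 [0.6208 0.0361 0.1019]
 [0.6207 0.0362 0.1051]
 [0.6207 0.0362 0.1081]
 [0.6205 0.0362 0.1115]]
D [ 0.00027053 -0.02966014] tool xy [np.float64(-0.008723128319961769), np.float64(-0.1975525003075401)]
```

Request:
apply_moves(
  rows=[
    [0,0,0,-0.003,-0.066,0,1],
    [0,0,0,-0.003,-0.066,0,1],
    [0,0,0,-0.002,-0.066,0,1],
    [0,0,0,0,0,0,1],
    [0,0,0,0,0,0,1],
    [0,0,0,0,0,0.03,1],
    [0,0,0,0,0,0.03,1],
    [0,0,0,0,0,0.03,1],
    [0,0,0,0,0,0,1],
    [0,0,0,0,0,0,1],
  ],
)

```text
time: 7.95
position: [0.6214, 0.0082, 0.2109]
tool_rot: [0.017, 1.0, 0.0, 0.0]
contact_force: [1.0, -0.2, -0.9]
opening: 0.295
grip_force: 61.5
```

```bash
python3 slot.py | head -1
```

```text
pos [0.6214 0.0082 0.2109] yaw 88.01 turn [0.0001 0.0001 0.0002] shift [-0.0169  0.0156 -0.4943] t 7.95 F [ 1.  -0.2 -0.9] op 0.295 j [-0.1   0.5   0.06  1.13  0.   -0.07]
```

Request:
apply_moves(
  rows=[
    [0,0,0,0,0,0.01,1],
    [0,0,0,0,0,0.01,1],
    [0,0,0,0,0,0.01,1],
    [0,0,0,0,0,0.01,1],
    [0,0,0,0,0,0.01,1],
    [0,0,0,0,0,0.01,1],
    [0,0,0,0,0,0,1],
    [0,0,0,0,0,0,1],
    [0,0,0,0,0,0,1],
    [0,0,0,0,0,0,1],
  ],
)

```text
time: 9.25
position: [0.6216, 0.0082, 0.2023]
tool_rot: [0.017, 1.0, -0.0, 0.0]
contact_force: [-1.0, 0.7, 5.7]
opening: 0.299
grip_force: 62.7
```

Request:
apply_moves(
  rows=[
    [0,0,0,0,0,0.008,1],
    [0,0,0,0,0,0.008,1],
    [0,0,0,0,0,0.008,1],
    [0,0,0,0,0,0,1],
    [0,0,0,0,0,0,1],
    [0,0,0,0,0,0,1],
    [0,0,0,0,0,0,1],
    [0,0,0,0,0,0,1],
    [0,0,0,0,0,0,1],
    [0,0,0,0,0,0,1],
  ],
)

```text
time: 10.5
position: [0.6226, 0.0079, 0.2016]
tool_rot: [0.017, 1.0, -0.0, 0.002]
contact_force: [-4.8, -1.3, 27.3]
opening: 0.293
grip_force: 65.3
```

Request:
apply_moves(
  rows=[
    [0,0,0.2,0,0.002,0,1],
    [0,0,0.2,0,0.002,0,1],
    [0,0,0.2,0,0.002,0,1],
    [0,0,0.2,0,0.002,0,1],
    [0,0,0.2,0,0.002,0,1],
    [0,0,0.2,0,0.002,0,1],
    [0,0,0.2,0,0.002,0,1],
    [0,0,0.2,0,0.002,0,1],
    [0,0,0.2,0,0.002,0,1],
    [0,0,0,0,0,0,1],
  ],
)

```text
time: 11.75
position: [0.6242, 0.0098, 0.2016]
tool_rot: [0.451, 0.892, 0.0, 0.003]
contact_force: [-3.2, -1.5, 24.7]
opening: 0.297
grip_force: 64.8
```

```bash
python3 - <<'E'
from h import *
plan([.6214,.0082,.2],-2)
print(robot.get_obs()['torque'])
s=snap('scene')
u,v=map(int,proj(s,[.61,.01,.07]))
cv2.imwrite('pics/s5.png',cv2.resize(cv2.cvtColor(s['image'],cv2.COLOR_RGB2BGR)[v-50:v+50,u-70:u+70],(700,500),interpolation=cv2.INTER_CUBIC))
E
```

```text
pos [0.6242 0.0098 0.2016] yaw 36.35 turn [0.01   0.0073 1.3386] shift [-0.0114 -0.0181  0.0109] t 11.75 F [-3.2 -1.5 24.7] op 0.297 j [-0.1   0.5   0.04  1.11 -0.    0.84]
[-0.74059831  1.04280713  0.07425568]
```

View pics/s5.png

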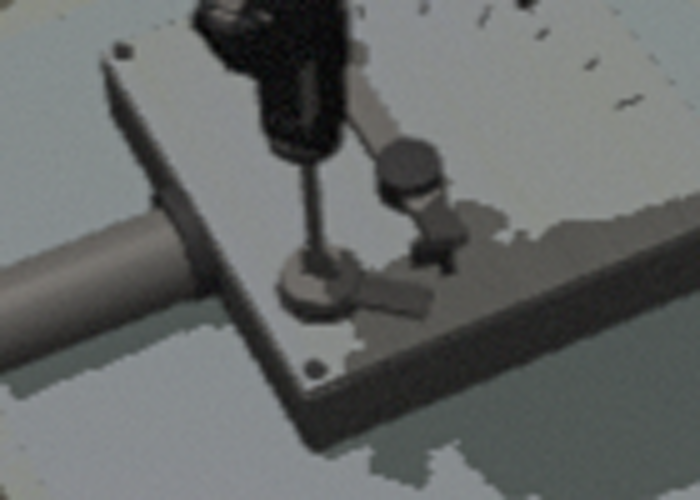

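The lock tab is swinging away from the lever tail: it now points to (395,295), and the blade is seated in the slot. I'll keep turning to the stop.

Request:
apply_moves(
  rows=[
    [0,0,0.22,0,0.002,0,1],
    [0,0,0.22,0,0.002,0,1],
    [0,0,0.22,0,0.002,0,1],
    [0,0,0.22,0,0.002,0,1],
    [0,0,0.22,0,0.002,0,1],
    [0,0,0.22,0,0.002,0,1],
    [0,0,0.22,0,0.002,0,1],
    [0,0,0.2,0,0.001,0,1],
    [0,0,0.1,0,0,0,1],
    [0,0,0,0,0,0,1],
  ],
)

```text
time: 13.05
position: [0.6261, 0.0101, 0.2016]
tool_rot: [0.8, 0.6, 0.001, 0.003]
contact_force: [-3.5, -2.5, 24.6]
opening: 0.296
grip_force: 64.8
```

```bash
python3 - <<'E'
from h import *
plan([.6214,.0082,.2],-2)
print(robot.get_obs()['torque'])
s=snap('scene');P=cloud(s)
k=abs(P[...,2]-.06)<.006; k&=(abs(P[...,0]-.6244)<.06)&(abs(P[...,1]-.0085)<.065)
d=P[k][:,:2]-[.6244,.0085]; r=np.hypot(*d.T); q=d[(r>.028)&(r<.05)]; print(len(q), q.mean(0), np.degrees(np.arctan2(q[:,1],q[:,0])).round(0))
E
```

```text
pos [0.6261 0.0101 0.2016] yaw -16.32 turn [ 0.0114  0.0037 -0.4998] shift [-0.0136 -0.0307  0.0109] t 13.05 F [-3.5 -2.5 24.6] op 0.296 j [-0.1   0.51  0.05  1.11 -0.    1.76]
[-1.16299879  1.40665325  0.23903445]
83 [-0.00549276  0.02895726] [-102. -139. -101. -143.  -74. -178.  161. -178.  172.  161.  159.  157.
  160.  160.  155.  158.  160.  -48.  155.  159.  131.   98.   88.   91.
   98.  101.   73.   83.   87.   91.   94.   99.   73.   77.   80.   85.
   88.   92.   94.   95.   72.   76.   80.   83.   86.   90.   93.   94.
   98.   75.   77.   81.   83.   87.   89.   91.   95.   77.   79.   83.
   85.   87.   91.   93.   96.   76.   79.   81.   84.   86.   89.   92.
   94.   77.   80.   82.   85.   88.   90.   60.   77.   79.   84.]
```

Request:
apply_moves(
  rows=[
    [0,0,0.05,0,0,0,1],
    [0,0,0.05,0,0,0,1],
    [0,0,0.05,0,0,0,1],
    [0,0,0,0,0,0,1],
    [0,0,0,0,0,0,1],
    [0,0,0,0,0,0,1],
    [0,0,0,0,0,0,1],
    [0,0,0,0,0,0,1],
    [0,0,0,0,0,0,1],
    [0,0,0,0,0,0,1],
  ],
)

```text
time: 14.35
position: [0.6264, 0.0103, 0.2017]
tool_rot: [0.822, 0.57, 0.002, 0.003]
contact_force: [-3.7, -3.3, 24.9]
opening: 0.3
grip_force: 64.9
```

```bash
python3 - <<'E'
from h import *
plan([.6214,.0082,.2],-2)
print(robot.get_obs()['torque'])
s=snap('scene');P=cloud(s)
k=abs(P[...,2]-.06)<.006; k&=(abs(P[...,0]-.6244)<.06)&(abs(P[...,1]-.0085)<.065)
d=P[k][:,:2]-[.6244,.0085]; r=np.hypot(*d.T); a=np.degrees(np.arctan2(d[:,1],d[:,0])); k=(r>.028)&(r<.05)&(a>60)&(a<110); print(a[k].mean(),np.percentile(a[k],[5,95]))
E
```

```text
pos [0.6264 0.0103 0.2017] yaw -20.55 turn [ 0.0125  0.0023 -0.6474] shift [-0.015  -0.0325  0.011 ] t 14.35 F [-3.7 -3.3 24.9] op 0.3 j [-0.1   0.51  0.05  1.11 -0.    1.83]
[-0.92622109  1.07700381  0.42676864]
85.53486239582094 [74.26817471 97.85728841]
```

Request:
apply_moves(
  rows=[
    [0,0,-0.15,0,0,0,1],
    [0,0,-0.15,0,0,0,1],
    [0,0,-0.1,0,0,-0.01,1],
    [0,0,0,0,0,-0.04,1],
    [0,0,0,0,0,-0.06,1],
    [0,0,0,0,0,-0.08,1],
    [0,0,0,0,0,-0.1,1],
    [0,0,0,0,0,-0.15,1],
    [0,0,0,0,0,-0.15,1],
    [0,0,0,0,0,0,1],
  ],
)

```text
time: 15.65
position: [0.6252, 0.0112, 0.2887]
tool_rot: [0.761, 0.649, 0.001, 0.001]
contact_force: [-0.1, -0.6, -2.3]
opening: 0.292
grip_force: 61.7
```

Request:
apply_moves(
  rows=[
    [0,0,-0.34,0,0,0,1],
    [0,0,-0.34,0,0,0,1],
    [0,0,-0.34,0,0,0,1],
    [0,0,-0.34,0,0,0,1],
    [0,0,-0.34,0,0,0,1],
    [0,0,-0.34,0,0,0,1],
    [0,0,-0.34,0,0,0,1],
    [0,0,-0.34,0,0,0,1],
    [0,0,-0.34,0,0,0,1],
    [0,0,-0.328,0,0,0,1],
  ],
)

```text
time: 16.9
position: [0.6239, 0.0113, 0.2855]
tool_rot: [0.015, 1.0, 0.0, -0.001]
contact_force: [-0.3, 0.5, -2.0]
opening: 0.299
grip_force: 61.4
```

```bash
python3 - <<'E'
from h import *
plan([.490,.300,.30],88)
w=snap('wrist'); s=snap('scene'); t=snap('top')
P=cloud(s); g=P
for n,d,c in (('scene',s,[.6244,.0085,.06]),('top',t,[.6244,.0085,.06])):
    P=cloud(d); D=P[...,:2]-np.array(c[:2]); r=np.hypot(D[...,0],D[...,1]); a=np.degrees(np.arctan2(D[...,1],D[...,0]))
    k=(abs(P[...,2]-.06)<.005)&(r>.025)&(r<.05); print(n,k.sum(),np.median(a[k]))
W=cv2.cvtColor(w['image'],cv2.COLOR_RGB2BGR); c=np.zeros((450,800,3),np.uint8)
c[:,:400]=cv2.resize(W[120:345,220:420],(400,450))
u,v=map(int,proj(t,[.60,0,.06])); 
c[:300,400:]=cv2.resize(cv2.cvtColor(t['image'],cv2.COLOR_RGB2BGR)[v-45:v+45,u-60:u+60],(400,300),interpolation=cv2.INTER_CUBIC)
cv2.imwrite('pics/m6.png',c)
P=cloud(w); print(P[216:262:2,319].round(4))
E
```

```text
pos [0.6239 0.0113 0.2855] yaw 88.27 turn [ 0.0003 -0.0041  0.0093] shift [ 0.9594  1.8923 -0.0965] t 16.9 F [-0.3  0.5 -2. ] op 0.299 j [-0.1   0.47  0.22  1.32  0.   -0.07]
scene 73 88.14720056928529
top 0 nan
[[0.6205 0.0092 0.068 ]
 [0.6244 0.009  0.0591]
 [0.6262 0.009  0.0611]
 [0.6272 0.0089 0.0664]
 [0.6292 0.0089 0.0673]
 [0.6311 0.0088 0.0688]
 [0.6336 0.0087 0.0669]
 [0.619  0.0095 0.1398]
 [0.6193 0.0095 0.146 ]
 [0.6193 0.0095 0.1528]
 [0.6191 0.0096 0.1601]
 [0.6211 0.0095 0.1587]
 [0.6225 0.0095 0.1597]
 [0.6226 0.0095 0.1651]
 [0.623  0.0095 0.1695]
 [0.6232 0.0095 0.1742]
 [0.6228 0.0095 0.181 ]
 [0.623  0.0095 0.1855]
 [0.6232 0.0096 0.1899]
 [0.6231 0.0096 0.1947]
 [0.6105 0.0101 0.2394]
 [0.6111 0.0101 0.2413]
 [0.6116 0.0101 0.2431]]
  return _methods._mean(a, axis=axis, dtype=dtype,
  ret = ret.dtype.type(ret / rcount)
```

View pics/m6.png

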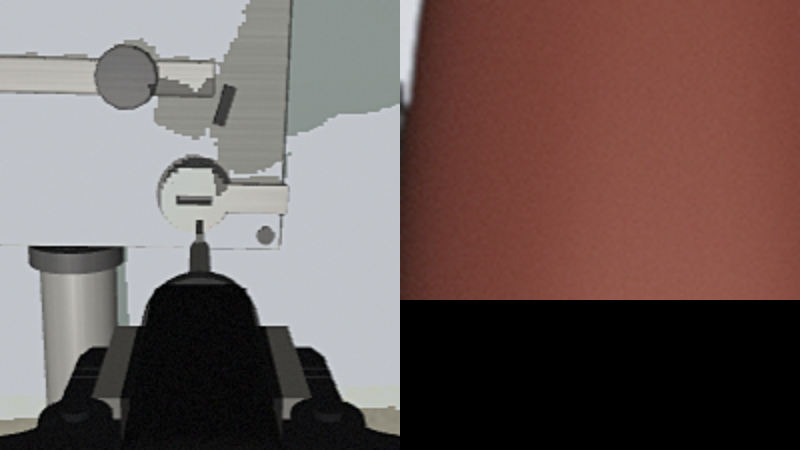

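The left panel shows the slot now crosswise at (193,200) and the tab pointing along +y at (258,197), so the lock is fully open. The blade is clear at (199,225). Carrying the driver back to the block.

Request:
apply_moves(
  rows=[
    [0,0,0,0.05,0.1,-0.05,1],
    [0,0,0,0.11,0.25,-0.05,1],
    [0,0,0,0.13,0.3,0,1],
    [0,0,0,0.13,0.3,0,1],
    [0,0,0,0.13,0.3,0,1],
    [0,0,0,0.13,0.3,0,1],
    [0,0,0,0.13,0.3,0,1],
    [0,0,0,0.13,0.27,0,1],
    [0,0,0,0.025,0.07,0,1],
    [0,0,0,0,0,0,1],
  ],
)

```text
time: 18.3
position: [0.491, 0.3453, 0.3019]
tool_rot: [0.018, 1.0, -0.0, 0.0]
contact_force: [0.6, -0.2, -2.5]
opening: 0.296
grip_force: 61.5
```

Request:
apply_moves(
  rows=[
    [0,0,0.009,0,0,0.05,1],
    [0,0,0,0,0,0.05,1],
    [0,0,0,0,0,0,1],
    [0,0,0,0,0,0,1],
    [0,0,0,0,0,0,1],
    [0,0,0,0,0,0,1],
    [0,0,0,0,0,0,1],
    [0,0,0,0,0,0,1],
    [0,0,0,0,0,0,1],
    [0,0,0,0,0,0,1],
  ],
)

```text
time: 19.55
position: [0.4917, 0.3446, 0.2867]
tool_rot: [0.02, 1.0, -0.0, 0.0]
contact_force: [-0.0, 0.8, -0.4]
opening: 0.295
grip_force: 61.4
```

```bash
python3 - <<'E'
from h import *
plan([.491,.3865,.278],88)
w=snap('wrist'); g=cv2.cvtColor(w['image'],cv2.COLOR_RGB2GRAY)
o=robot.get_obs()['position']
print('tip pred',proj(w,[o[0]-.0045,o[1],o[2]-.148]),'hole pred',proj(w,[.4937,.3857,.11]))
P=cloud(w)
k=abs(P[...,2]-.11)<.004; k[:, :200]=0; k[:,420:]=0
n,l,s,c=cv2.connectedComponentsWithStats(k.astype(np.uint8)); i=1+np.argmax(s[1:,4]); print(s[i])
q=P[l==i][:,:2]*1000; print(cv2.minAreaRect(q.astype(np.float32)))
h,v=proj(w,[.4937,.3857,.11]); h=int(h);v=int(v)
W=cv2.cvtColor(w['image'],cv2.COLOR_RGB2BGR)[v-60:v+60,h-90:h+70]; print('origin',h-90,v-60)
cv2.imwrite('pics/w7.png',cv2.resize(W,(800,600),interpolation=cv2.INTER_NEAREST))
E
```

```text
pos [0.4917 0.3446 0.2867] yaw 87.69 turn [-0.      0.0001 -0.0108] shift [0.0142 0.2787 0.0581] t 19.55 F [-0.   0.8 -0.4] op 0.295 j [ 0.49  0.42  0.14  1.29 -0.    0.53]
tip pred (np.float64(321.1748281152155), np.float64(229.4426513917488)) hole pred (np.float64(365.42005002319166), np.float64(227.6777044859662))
[ 268  188  133   79 8644]
((493.3222961425781, 356.3988037109375), (120.42955780029297, 75.13297271728516), 87.71294403076172)
origin 275 167
```

View pics/w7.png

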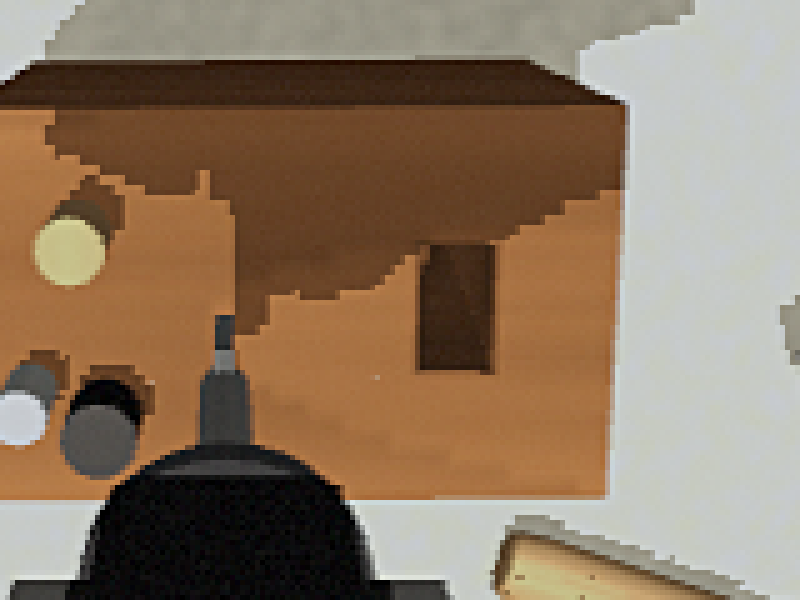

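The hole mouth is at (456,308) in the crop and the blade end at (225,317), so I need a shift of about +43 mm in y and −1.7 mm in x. After that I'll lower the driver.

Request:
apply_moves(
  rows=[
    [0,0,-0.01,0.005,0.07,0,1],
    [0,0,0,0.006,0.072,0,1],
    [0,0,0,0.005,0.072,0,1],
    [0,0,0,0.005,0.072,0,1],
    [0,0,0,0,0,0,1],
    [0,0,0,0,0,0.08,1],
    [0,0,0,0,0,0.1,1],
    [0,0,0,0,0,0.1,1],
    [0,0,0,0,0,0.1,1],
    [0,0,0,0,0,0,1],
  ],
)

```text
time: 20.85
position: [0.4893, 0.3871, 0.228]
tool_rot: [0.018, 1.0, -0.001, -0.001]
contact_force: [-0.5, -0.3, -2.0]
opening: 0.295
grip_force: 61.4
```

Request:
apply_moves(
  rows=[
    [0,0,0,0,0,0.1,1],
    [0,0,0,0,0,0.1,1],
    [0,0,0,0,0,0.1,1],
    [0,0,0,0,0,0.08,1],
    [0,0,0,0,0,0.05,1],
    [0,0,0,0,0,0.03,1],
    [0,0,0,0,0,0,1],
    [0,0,0,0,0,0,1],
    [0,0,0,0,0,0,1],
    [0,0,0,0,0,0,1],
  ],
)

```text
time: 22.1
position: [0.4902, 0.3877, 0.161]
tool_rot: [0.018, 1.0, 0.0, 0.0]
contact_force: [-0.2, -0.1, -1.5]
opening: 0.296
grip_force: 61.4
```

Down 3 mm more until it touches, then release.

Request:
apply_moves(
  rows=[
    [0,0,0,0,0,0.01,1],
    [0,0,0,0,0,0.01,1],
    [0,0,0,0,0,0.006,1],
    [0,0,0,0,0,0,1],
    [0,0,0,0,0,0,1],
    [0,0,0,0,0,0,1],
    [0,0,0,0,0,0,1],
    [0,0,0,0,0,0,1],
    [0,0,0,0,0,0,1],
    [0,0,0,0,0,0,1],
  ],
)

```text
time: 23.35
position: [0.4902, 0.3876, 0.1583]
tool_rot: [0.018, 1.0, 0.0, 0.001]
contact_force: [-4.2, -2.4, 11.9]
opening: 0.299
grip_force: 63.2
```

Request:
apply_moves(
  rows=[
    [0,0,0,0,0,0,-0.2],
    [0,0,0,0,0,0,-0.2],
    [0,0,0,0,0,0,-0.2],
    [0,0,0,0,0,0,-0.2],
    [0,0,0,0,0,-0.1,-0.2],
    [0,0,0,0,0,-0.2,-0.2],
    [0,0,0,0,0,-0.3,-0.2],
    [0,0,0,0,0,-0.3,-0.2],
    [0,0,0,0,0,-0.2,-0.2],
    [0,0,0,0,0,0,-0.2],
  ],
)

```text
time: 24.6
position: [0.491, 0.3883, 0.3255]
tool_rot: [0.018, 1.0, 0.002, 0.002]
contact_force: [0.0, -0.3, -0.2]
opening: 0.598
grip_force: 0.0
```

```bash
python3 - <<'E'
from h import *
plan([.555,-.02,.33],88)
w=snap('wrist'); P=cloud(w); Z=P[...,2]
m=(Z>.186)&(Z<.21); m[:,:250]=0; m[:,400:]=0
n,l,s,c=cv2.connectedComponentsWithStats(m.astype(np.uint8)); i=1+np.argmax(s[1:,4]); q=P[l==i]
print(s[i],q.mean(0),q[:,2].max(),cv2.minAreaRect((q[:,:2]*1000).astype(np.float32)))
E
```

```text
pos [0.491  0.3883 0.3255] yaw 87.98 turn [ 0.0062  0.0094 -0.0007] shift [-0.5212 -2.7052 -0.0302] t 24.6 F [ 0.  -0.3 -0.2] op 0.598 j [0.55 0.47 0.31 1.41 0.   0.59]
[ 303  221   33   40 1250] [0.49206751 0.38693171 0.19483262] 0.19734675047567404 ((493.3066101074219, 386.7279357910156), (25.74085807800293, 31.996978759765625), 88.8039321899414)
```

The driver's handle top is back at z = 0.196, so it's seated. Next I'll go over the lever.

Request:
apply_moves(
  rows=[
    [0,0,0,-0.035,-0.2,0,-0.2],
    [0,0,0,-0.035,-0.3,0,-0.2],
    [0,0,0,-0.035,-0.34,0,-0.2],
    [0,0,0,-0.035,-0.34,0,-0.2],
    [0,0,0,-0.035,-0.34,0,-0.2],
    [0,0,0,-0.035,-0.34,0,-0.2],
    [0,0,0,-0.035,-0.34,0,-0.2],
    [0,0,0,-0.035,-0.34,0,-0.2],
    [0,0,0,-0.035,-0.26,0,-0.2],
    [0,0,0,-0.035,-0.18,0,-0.2],
  ],
)

```text
time: 25.9
position: [0.5261, -0.0626, 0.3209]
tool_rot: [0.018, 1.0, 0.0, -0.001]
contact_force: [1.4, 0.5, -0.5]
opening: 0.602
grip_force: 0.0
```

Request:
apply_moves(
  rows=[
    [0,0,0.35,0,0,0,-0.2],
    [0,0,0.35,0,0,0,-0.2],
    [0,0,0.35,0,0,0,-0.2],
    [0,0,0.35,0,0,0,-0.2],
    [0,0,0.35,0,0,0,-0.2],
    [0,0,0.35,0,0,0,-0.2],
    [0,0,0.35,0,0,0,-0.2],
    [0,0,0.35,0,0,0,-0.2],
    [0,0,0.35,0,0,0,-0.2],
    [0,0,0,0,0,0,-0.2],
  ],
)

```text
time: 27.15
position: [0.5262, -0.0608, 0.321]
tool_rot: [0.721, 0.693, -0.0, -0.001]
contact_force: [0.5, -0.1, -0.3]
opening: 0.6
grip_force: 0.0
```

```bash
cat > lev.py <<'E'
from h import *
w=snap('wrist'); t=snap('top'); s=snap('scene')
for n,d in (('w',w),('t',t),('s',s)):
    P=cloud(d); X,Y,Z=np.moveaxis(P,-1,0)
    def f(name,m,mn=8,mx=3000):
        nn,l,st,c=cv2.connectedComponentsWithStats(m.astype(np.uint8))
        for i in range(1,nn):
            if mn<=st[i,4]<=mx:
                q=P[l==i]; r=cv2.minAreaRect((q[:,:2]*1000).astype(np.float32)); print(n,name,st[i,4],c[i].round(1),np.round(r[0],1),np.round(r[1],1),round(r[2],1),'z',q[:,2].mean().round(4))
    box=(X>.4)&(X<.6)&(Y>-.2)&(Y<.02)
    f('z69',box&(abs(Z-.0695)<.0025)); f('knob',box&(Z>.113)&(Z<.121)); f('bar',box&(abs(Z-.062)<.0025),60)
E
python3 lev.py; python3 -c "
from h import *
plan([.5556,-.1213,.105],-3)"
```

```text
w z69 11 [371.1 136.9] [582.8  19.1] [2.1 5.5] 85.5 z 0.0695
w z69 621 [350.8 179.4] [560.8 -25.2] [30.9 30.3] 89.0 z 0.0695
w z69 85 [256.2 252.2] [ 447.4 -106.6] [21.9  5.7] 36.0 z 0.0687
w z69 9 [347.  257.8] [ 555.3 -117.5] [9.7 1.6] 1.7 z 0.0686
w knob 328 [350.9 277.6] [ 555.6 -125.2] [22.3 22.2] 50.5 z 0.116
w bar 438 [351.4 151.9] [562.6   3.4] [31.3 18. ] 88.1 z 0.0616
w bar 970 [348.4 224.9] [558.2 -81.3] [83.8 18. ] 86.9 z 0.0616
t z69 117 [361.6 243.2] [560.8 -21.9] [30.5 29.3] 86.0 z 0.0695
t bar 82 [348.9 244.6] [561.6   3.6] [31.3 17.7] 81.4 z 0.0617
t bar 60 [373.5 243.8] [559.7 -47.4] [19.9 18.3] 85.2 z 0.062
s z69 15 [329.3 184.3] [ 449.8 -104.4] [22.3  7. ] 39.6 z 0.0695
s z69 15 [287.6 196.3] [ 557.6 -119.3] [10.  17.8] 73.1 z 0.0697
s z69 97 [305.4 222.6] [562.4 -23.3] [28.7 30.4] 43.2 z 0.0699
s knob 55 [286.3 181.3] [ 557.3 -122. ] [20.3 21.7] 6.9 z 0.1165
s bar 153 [294.4 208. ] [559.1 -83.2] [77.6 17.9] 87.8 z 0.0622
s bar 77 [309.7 231.9] [564.4  -2.9] [20.1 45.3] 8.7 z 0.0623
pos [ 0.5265 -0.0609  0.3214] yaw -2.06 turn [-0.0014 -0.0002  0.0327] shift [-0.3919  0.2147  1.4429] t 27.3 F [ 0.3 -0.4 -0. ] op 0.601 j [-0.25  0.27  0.01  1.31 -0.    1.35]
```

Request:
apply_moves(
  rows=[
    [0,0,0.033,-0.137,0.072,0,-0.2],
    [0,0,0,-0.137,0.072,0,-0.2],
    [0,0,0,-0.137,0.073,0.1,-0.2],
    [0,0,0,0,0,0.2,-0.2],
    [0,0,0,0,0,0.25,-0.2],
    [0,0,0,0,0,0.25,-0.2],
    [0,0,0,0,0,0.25,-0.2],
    [0,0,0,0,0,0.2,-0.2],
    [0,0,0,0,0,0.19,-0.2],
    [0,0,0,0,0,0,-0.2],
  ],
)

```text
time: 28.55
position: [0.5543, -0.1245, 0.1029]
tool_rot: [0.727, 0.687, -0.001, -0.002]
contact_force: [0.0, -0.6, 1.7]
opening: 0.601
grip_force: 0.0
```

Request:
apply_moves(
  rows=[
    [0,0,0,0,0,0,1],
    [0,0,0,0,0,0,1],
    [0,0,0,0,0,0,1],
    [0,0,0,0,0,0,1],
    [0,0,0,0,0,0,1],
    [0,0,0,0,0,0,1],
    [0,0,0,0,0,0,1],
    [0,0,0,0,0,0,1],
    [0,0,0,0,0,0,1],
    [0,0,0,0,0,0,1],
  ],
)

```text
time: 29.8
position: [0.5569, -0.1248, 0.1069]
tool_rot: [0.727, 0.687, 0.0, 0.001]
contact_force: [-1.0, -2.8, 6.3]
opening: 0.262
grip_force: 58.9
```

```bash
python3 -c "
from h import *
plan([.4797,-.0827,.105],-54.4)"
```

```text
pos [ 0.5569 -0.1248  0.1069] yaw -3.22 turn [4.9000e-03 9.0000e-04 1.7866e+00] shift [-0.2551 -0.528   0.0125] t 29.8 F [-1.  -2.8  6.3] op 0.262 j [-0.35  0.49 -0.25  0.83 -0.    1.28]
```

Request:
apply_moves(
  rows=[
    [0,0,0.12,0.001,-0.04,0,1],
    [0,0,0.18,0.0027,-0.06,0,1],
    [0,0,0.18,0.0027,-0.06,0,1],
    [0,0,0.18,0.0027,-0.06,0,1],
    [0,0,0.18,0.0027,-0.06,0,1],
    [0,0,0,0,0,0,1],
    [0,0,0,0,0,0,1],
    [0,0,0,0,0,0,1],
    [0,0,0,0,0,0,1],
    [0,0,0,0,0,0,1],
  ],
)

```text
time: 31.05
position: [0.5161, -0.1141, 0.1068]
tool_rot: [0.854, 0.52, -0.0, 0.001]
contact_force: [-3.8, -3.9, 9.6]
opening: 0.26
grip_force: 59.2
```

```bash
python3 -c "
from h import *
plan([.4797,-.0827,.105],-54.4)
p=robot.get_obs()['position'][:2]-[.561,-.0245]; print(np.hypot(*p),np.degrees(np.arctan2(p[1],p[0])))"
```

```text
pos [ 0.5161 -0.1141  0.1068] yaw -27.3 turn [0.004  0.0022 0.9459] shift [-0.0754 -0.3114  0.0123] t 31.05 F [-3.8 -3.9  9.6] op 0.26 j [-0.35  0.42 -0.36  0.78 -0.    1.69]
0.10022647834518324 -116.62377628822244
```

Request:
apply_moves(
  rows=[
    [0,0,0.18,0.0027,-0.06,0,1],
    [0,0,0.18,0.0027,-0.06,0,1],
    [0,0,0.18,0.0027,-0.06,0,1],
    [0,0,0.18,0.0027,-0.06,0,1],
    [0,0,0.15,0.002,-0.05,0,1],
    [0,0,0.1,0.001,-0.033,0,1],
    [0,0,0,0,0,0,1],
    [0,0,0,0,0,0,1],
    [0,0,0,0,0,0,1],
    [0,0,0,0,0,0,1],
  ],
)

```text
time: 32.3
position: [0.4794, -0.0823, 0.1068]
tool_rot: [0.954, 0.3, -0.0, 0.001]
contact_force: [-5.7, -3.7, 12.4]
opening: 0.26
grip_force: 59.6
```

```bash
python3 lev.py; python3 -c "
from h import *
plan([.4797,-.0827,.105],-54.4)
p=robot.get_obs()['position'][:2]-[.561,-.0245]; print(np.hypot(*p),np.degrees(np.arctan2(p[1],p[0])))"
```

```text
w z69 77 [320.3 269.7] [485.5 -79.3] [ 3.7 13.7] 31.3 z 0.0692
w z69 162 [322.1 358.8] [ 442.3 -110.1] [10.6  5.7] 35.0 z 0.0686
w knob 2883 [322.8 323.5] [481.5 -85.9] [23.6 42.3] 35.5 z 0.1162
w knob 110 [263.5 314.6] [473.4 -62. ] [3.  7.7] 61.3 z 0.1162
w bar 1534 [319.5  19. ] [580.6 -12. ] [17.  17.9] 34.6 z 0.0615
t z69 127 [361.7 243.2] [560.8 -22.2] [28.5 30.7] 64.7 z 0.0696
t bar 77 [352.8 234. ] [585.3  -4.9] [30.5 17.7] 34.8 z 0.0617
t bar 157 [374.2 259.5] [524. -48.] [61.7 17.8] 35.7 z 0.0617
s z69 12 [323.5 196.2] [484.9 -75.6] [ 8.4 15.2] 51.1 z 0.0692
s z69 94 [305.4 222.7] [562.4 -23.4] [30.2 30.3] 7.6 z 0.0698
s knob 86 [322.9 180.8] [481.4 -79.8] [26.1 48.7] 27.2 z 0.1167
s bar 156 [316.2 208. ] [514.9 -56. ] [83.8 18.8] 34.7 z 0.0621
s bar 83 [300.9 232.7] [583.1  -7.5] [38.2 25.4] 38.9 z 0.062
pos [ 0.4794 -0.0823  0.1067] yaw -55.1 turn [ 0.0029  0.0025 -0.0244] shift [-0.      0.0034  0.0117] t 32.45 F [-7.4 -4.2 12.7] op 0.261 j [-0.32  0.35 -0.48  0.74 -0.    2.21]
0.09998422395765874 -144.6913813783916
```

Request:
apply_moves(
  rows=[
    [0,0,0,0,0,0,-0.2],
    [0,0,0,0,0,0,-0.2],
    [0,0,0,0,0,0,-0.2],
    [0,0,0,0,0,0,-0.2],
    [0,0,0,0,0,-0.2,-0.2],
    [0,0,0,0,0,-0.3,-0.2],
    [0,0,0,0,0,-0.3,-0.2],
    [0,0,0,0,0,-0.3,-0.2],
    [0,0,0,0,0,-0.3,-0.2],
    [0,0,0,0,0,0,-0.2],
  ],
)

```text
time: 33.7
position: [0.4813, -0.082, 0.3189]
tool_rot: [0.954, 0.3, 0.002, 0.002]
contact_force: [0.3, -0.7, 0.2]
opening: 0.6
grip_force: 0.0
```

```bash
python3 lev.py; python3 - <<'E'
from h import *
plan([.4797,-.0827,.105],-54.4)
w=load('wrist'); s=load('scene')
c=np.zeros((480,800,3),np.uint8)
c[:,:440]=cv2.cvtColor(w['image'],cv2.COLOR_RGB2BGR)[:,100:540]
c[:300,440:]=cv2.resize(cv2.cvtColor(s['image'],cv2.COLOR_RGB2BGR)[100:400,200:560],(360,300))
cv2.imwrite('pics/m8.png',c)
E
```

```text
w z69 15 [294.5  78.1] [581.3  19.1] [2.2 8.4] 81.3 z 0.0692
w z69 718 [318.4 122.4] [561.1 -25.9] [30.8 30.8] 64.0 z 0.0696
w z69 93 [319.8 248.3] [ 447.3 -106.8] [22.4  5.9] 35.0 z 0.0684
w knob 388 [318.7 222.6] [479.8 -83.2] [22.6 22.6] 79.4 z 0.1159
w bar 475 [318.1  93.2] [584.9  -8.9] [29.7 17.3] 34.6 z 0.0615
w bar 1097 [318.6 172. ] [518.  -56.4] [80.7 17.5] 34.5 z 0.0616
t z69 135 [361.9 243.4] [560.9 -21.3] [29.  30.4] 59.5 z 0.0696
t z69 8 [402.1 290.9] [453.5 -98.6] [3.9 7.7] 61.5 z 0.0685
t bar 80 [352.5 233.7] [585.2  -4.6] [30.5 17.8] 35.8 z 0.0617
t bar 172 [374.3 259.2] [526.7 -45.8] [63.  19.2] 36.8 z 0.0617
s z69 14 [330.2 183.2] [ 447.5 -105.2] [20.3  6.3] 36.0 z 0.0698
s z69 97 [305.7 222.6] [561.8 -23.2] [32.9 30.1] 86.2 z 0.0698
s knob 57 [323.5 180.9] [480.4 -80.1] [20.5 23. ] 5.7 z 0.1165
s bar 144 [315.9 208.2] [513.9 -57.5] [82.2 18.4] 34.7 z 0.0621
s bar 83 [301.7 232.4] [577.4 -11.4] [49.6 23.4] 24.7 z 0.0619
pos [ 0.4793 -0.0814  0.3148] yaw -55.06 turn [-0.0023  0.0015 -0.023 ] shift [-0.0031  0.0085  1.3988] t 33.85 F [ 0.3 -0.2  0.6] op 0.602 j [-0.32  0.19 -0.11  1.27  0.    2.21]
```

View pics/m8.png

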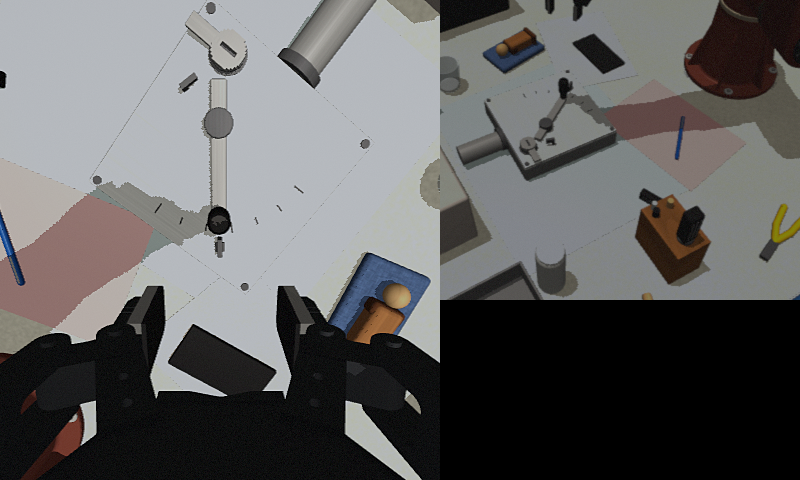

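The wrist view shows pivot (218,122), knob (218,221) and pointer tab (219,246) in a line, within about 0.5°. The tab is still in the open position, the driver is upright in the block, and the figure, jar and can look undisturbed. Handing in.

```bash
python3 -c "
from cell import order
print(order.close_job())"
```

```text
the job is handed in; nothing more can be done
None
```

I turned the lock screw a full quarter turn to its stop, stood the screwdriver back in its hole down to the collar, and swung the lever into line with the pointer (within about 0.5° in the last picture); the job is handed in at about 34 s, with no verdict returned.

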